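# Wash the drain strainers

## Task

Wash the dirty basket strainers: lift the lid off the washer and lay it on the black rubber mat, stand every strainer knob up in the tub, and put the lid back on. Then press the detergent pump fully down and let it come back up, and after that press the start button fully down and release it. Leave the rubber sink plug and the glass jar where they are, and never press start while the lid is off.

Things in the scene. Friction and masses are not known exactly. Their poses are not given: they have to be found in the camera images.
- washer: Fixed soak washer: square open steel tub, 202 mm outside, 190 mm inside, walls 6 mm, rim 85 mm above the counter, inner floor at 6 mm. Origin: under the tub's centre, on the counter; z up, x and y along its sides. On its -y side a 12 mm plate (to y = -206 mm) carries the pump bottle (70 mm diameter, at x 35, y -163) and an orange filler funnel (60 mm wide, 92 mm high, at x -40, y -163).
- tub_floor (a point): Centre of the tub's inner floor, 6 mm above the counter; axes as the washer's.
- lid: Loose grey lid, 212 mm square, 0.4 kg. Origin: centre of its underside. A block 176 mm square, 8 mm thick drops into the tub's mouth (7 mm play each side); the 6 mm plate above rests on the rim: origin then 77 mm above the counter. Black bar handle over the centre, 18 mm wide, 110 mm long along the lid's y, 41 to 59 mm above the origin, on two feet at y = +-42 mm.
- lid_mat: Fixed black rubber mat, 250 x 250 mm, 3 mm thick, where the lid is laid. Origin: centre of its underside, z up. It lies left or right of the washer.
- parts_mat: Fixed cork mat, 310 x 220 mm, 3 mm thick, on which the strainers and the plug start. Origin: centre of its underside, z up. It lies on the other side of the washer.
- strainer1: Stainless basket strainer (2 to 4 of the four are present; the others read None from the start). Origin: centre of its underside; z up through the knob. Basket 58 mm diameter and 24 mm high, flange 72 mm diameter at 24 to 28 mm, stem 12 mm diameter up to 40 mm, round knob 22 mm diameter at 40 to 58 mm. About 0.12 kg. Pick it by the knob from above.
- strainer2: Stainless basket strainer (2 to 4 of the four are present; the others read None from the start). Origin: centre of its underside; z up through the knob. Basket 58 mm diameter and 24 mm high, flange 72 mm diameter at 24 to 28 mm, stem 12 mm diameter up to 40 mm, round knob 22 mm diameter at 40 to 58 mm. About 0.12 kg. Pick it by the knob from above.
- strainer3: Stainless basket strainer (2 to 4 of the four are present; the others read None from the start). Origin: centre of its underside; z up through the knob. Basket 58 mm diameter and 24 mm high, flange 72 mm diameter at 24 to 28 mm, stem 12 mm diameter up to 40 mm, round knob 22 mm diameter at 40 to 58 mm. About 0.12 kg. Pick it by the knob from above.
- strainer4: Stainless basket strainer (2 to 4 of the four are present; the others read None from the start). Origin: centre of its underside; z up through the knob. Basket 58 mm diameter and 24 mm high, flange 72 mm diameter at 24 to 28 mm, stem 12 mm diameter up to 40 mm, round knob 22 mm diameter at 40 to 58 mm. About 0.12 kg. Pick it by the knob from above.
- plug: Loose black rubber sink plug among the strainers, 56 mm diameter, 28 mm high with a small wire loop 40 mm high in all, no basket, no knob. Stays out of the tub. Origin: centre of its underside.
- pump_top (a point): Centre of the top face of the pump head on the white bottle: a disc 40 mm in diameter, 159 mm above the counter when up. A spout points to the washer's -x from it.
- pump (a joint): Travel of the pump head in m: 0 up, 0.012 fully down; sprung, about 7 N at the bottom.
- control_box: Fixed grey control box, 75 x 100 mm, 55 mm high, behind the washer, with the start button in the middle of its top. Origin: centre of its underside.
- start_top (a point): Centre of the top face of the white start button, 36 mm in diameter, that is pressed downwards.
- start (a joint): Travel of the start button in m: 0 up, 0.006 fully down; sprung, about 5 N at the bottom.
- jar: Sealed glass jar, 68 mm diameter, 100 mm high, loose, standing near the control box behind the washer. Origin: centre of its underside. Leave it standing.

How it is judged:
On the way, in this order (a step that is already met when the one before it is completed fails the run):
1. The lid is off the washer and lies flat on the rubber mat, its centre within 60 mm of the mat's centre, let go (horizontal distance between lid and lid_mat below 0.06 m and height (world z) of lid below 0.012 m and angle between lid's own z axis and vertical below 0.06 rad and linear speed of lid below 0.03 m/s and contact force between the fingers and lid below 0.5 N), for 0.3 s.
2. Every strainer present stands knob up on the floor of the tub, let go (x of strainer1 in the frame of tub_floor between -0.075 and 0.075 m and y of strainer1 in the frame of tub_floor between -0.075 and 0.075 m and z of each of strainer1, strainer2, strainer3, strainer4 in the frame of tub_floor below 0.01 m and angle between each of strainer1, strainer2, strainer3, strainer4's own z axis and vertical below 0.2 rad and x of strainer2 in the frame of tub_floor between -0.075 and 0.075 m and y of strainer2 in the frame of tub_floor between -0.075 and 0.075 m and x of strainer3 in the frame of tub_floor between -0.075 and 0.075 m and y of strainer3 in the frame of tub_floor between -0.075 and 0.075 m and x of strainer4 in the frame of tub_floor between -0.075 and 0.075 m and y of strainer4 in the frame of tub_floor between -0.075 and 0.075 m and contact force between the fingers and strainer1 below 0.5 N and contact force between the fingers and strainer2 below 0.5 N and contact force between the fingers and strainer3 below 0.5 N and contact force between the fingers and strainer4 below 0.5 N), for 0.3 s.
3. The lid is back on the tub, seated flat on the rim all round, let go (horizontal distance between lid and washer below 0.012 m and (angle between the x axis of lid and the x axis of washer, either way round below 0.1 rad or angle between the y axis of lid and the x axis of washer, either way round below 0.1 rad) and z of lid in the frame of washer below 0.081 m and angle between lid's own z axis and vertical below 0.03 rad and linear speed of lid below 0.03 m/s and contact force between the fingers and lid below 0.5 N), for 0.3 s.
4. The detergent pump is pressed fully down (at least 10 of its 12 mm) (value of joint pump above 0.01 m), for 0.1 s.
5. The pump head has come back up (value of joint pump below 0.002 m), for 0.1 s.
6. The start button is pressed fully down (at least 5 of its 6 mm) (value of joint start above 0.005 m), for 0.1 s.
7. The start button is released and back up (value of joint start below 0.0015 m), for 0.1 s.
At the end, for the whole second after the job is handed in: Every strainer stands upright (0.2 rad) on the tub floor; the lid is seated flat on the rim, centred within 12 mm and square within 0.1 rad, at rest, let go; pump and start button are up; the plug is over 150 mm from the tub's centre; the jar is upright (0.2 rad) (all of step 3 and x of strainer1 in the frame of tub_floor between -0.075 and 0.075 m and y of strainer1 in the frame of tub_floor between -0.075 and 0.075 m and z of each of strainer1, strainer2, strainer3, strainer4 in the frame of tub_floor below 0.01 m and angle between each of strainer1, strainer2, strainer3, strainer4, jar's own z axis and vertical below 0.2 rad and x of strainer2 in the frame of tub_floor between -0.075 and 0.075 m and y of strainer2 in the frame of tub_floor between -0.075 and 0.075 m and x of strainer3 in the frame of tub_floor between -0.075 and 0.075 m and y of strainer3 in the frame of tub_floor between -0.075 and 0.075 m and x of strainer4 in the frame of tub_floor between -0.075 and 0.075 m and y of strainer4 in the frame of tub_floor between -0.075 and 0.075 m and value of joint pump below 0.002 m and value of joint start below 0.0015 m and horizontal distance between plug and washer above 0.15 m); the robot touches nothing.
It fails at once if The start button is pressed while the lid is not on the tub (value of joint start above 0.003 m and (horizontal distance between lid and washer above 0.03 m or z of lid in the frame of washer above 0.1 m)).
It fails at once if The glass jar is knocked over or pushed more than 40 mm (angle between jar's own z axis and vertical above 0.5 rad or distance of jar from where it was at the start of the episode above 0.04 m).
It fails at once if The rubber plug is carried or pushed more than 80 mm away (distance of plug from where it was at the start of the episode above 0.08 m).
Of strainer1, strainer2, strainer3, strainer4 only 2 to 4 are there at a start; the rules pass over those that are not, and their reading is None.
At some moment in a run one of strainer1, strainer2, strainer3, strainer4 may be knocked a few centimetres aside while the robot is not near it.
It also fails if it takes over 210 s, if anything falls off the work surface, if the arm or the gripper's body presses on something with over 40 N, if the wrist force passes 120 N, or if a joint passes its speed limit or range.

## Robot

A 6-joint arm with a two-finger parallel gripper is mounted at the origin on the work surface. World frame = base frame: x ahead of the robot, y to its left, z up, the work surface at z = 0. Lengths are in m, angles in rad, forces in N, time in s.
With the tool pointing down it reaches from about 0.25 to 0.725 m from the base axis. Payload 4 kg.
Tool frame: the origin (TCP) lies on the centre line of the jaws, within the pads' length; the fingertips stand 22 mm ahead of it and the grasp point (between the pads) lies 3 mm ahead of it (bot.tip_reach is the distance from the TCP to the fingertips, in m); z points along the fingers, y is the line along which they close (so a half turn about z gives the same grasp; the last joint's range is limited). The gripper opens to 85 mm and grips with 20 to 120 N. Pads are 22 mm wide; open, the fingers measure 114 mm over their backs; the gripper's body (76 mm by 85 mm) begins 54 mm behind the grasp point. The pads swing forward as they close: fully open they stand 13 mm farther back than shut.
Start: joints at [-1.152, 0.241, 0.005, 1.335, 0, 1.571], TCP at [0.203, -0.457, 0.253] pointing down, gripper open.
Joint ranges: [-2.72, 2.72], [-1.05, 1.87], [-1.09, 1.28], [-1.99, 2.15], [-1.42, 1.44], [-3.14, 3.14]. Speed limits (rad/s): [2.79, 2.79, 3.14, 3.14, 3.14, 3.14].

## Interface

Orientations are given as a unit quaternion [x, y, z, w].
In Python, from workcell import bot gives the robot as it stands. The module is installed in compiled form; this text tells all that it offers.
- The arm moves only by the tool apply_moves, never from a script. Its argument "commands" is a list of rows, each a list of 4 numbers: the shift along the tool's x, y, z scaled (see below), then the turn about the tool's z scaled (see below). In form: [[tx, ty, tz, roll], ...]. A call has exactly 5 rows; each row shifts and turns the commanded pose from where the row before left it, along the tool's axes as they then stand; what a row does not reach is not made up. The controller multiplies each number of a shift by 20 mm and each number of a turn by 60 degrees. A row lasts 1/12 s, in which the tool goes at most 41.7 mm and 7.16 degrees, less where a joint would pass 70% of its speed; a pose out of reach is approached as far as the arm can. A call with a number of a shift or a turn outside -1 to 1 is refused whole. A call with a gripper value outside its range is refused whole. "claw" is the closure, from 0 (fully open) to 1 (shut), set as the call begins (left out, the last holds). The fingers move at their own pace and stop on an object; the grip force is fixed at half the most. Time passes only in rows, so rows that do not move let the fingers close, or fill a call up. It gives the time, the measured TCP pose, the force, the opening and the grip force at its end, in the units of the state.
- bot.get_obs(): the state, without advancing time (a new reading comes with each control period).
- bot.camera(name): name is "side" or "top" or "wrist"; returns a dict with "image" (384x512x3 uint8, blue, green, red), "camera_matrix" (3x3 intrinsics, pixels), "k1" (the pictures are not rectified: a ray, as slopes to the right and down, at radius r is drawn at 1 + k1 r^2 times it, then the intrinsics apply), "R" (3x3) and "t" (3): a world point X has camera coordinates R X + t. Camera axes: x right, y down, z forward; pixel columns grow to the right and rows downward; lengths in m; the calibration is good to about 2 mm. A picture is of the moment at which its call begins. There is no depth.
- bot.job_done(): hands the job in; it is judged then, once.
The state is a dict: "clock": time; "joint_pos": joint angles; "joint_vel": joint speeds; "tau": joint torques, N m; "eef_pos": TCP position; "tool_rot": TCP orientation; "ft_force": force on the tool from outside, world axes, zero at the start; "ft_torque": the same for the moment, N m; "grip_width": finger opening in m; "grasp_force": force on a finger pad.
Only numpy, scipy, OpenCV 4.12 (cv2) and the standard library are available. Lean on these libraries where they do the work, as an engineer would, in place of code of your own. Each camera call takes 0.05 s, during which the arm holds its last target. There are 200 camera calls.

## Working session

There is one attempt and no reset: what is moved stays moved. The work goes in short steps, Python scripts to look and compute and a tool call to move; the robot and the scene stay as the last step left them, time stands still between calls to the robot, and variables do not carry over. Pictures are saved under pics/ and viewed, at most 14 in all, crops included, and the job is handed in when it is done.

Besides the shell and the picture viewer there is one more tool, called after "Request:" in YAML: its name, and indented under it one key for each argument. apply_moves: Moves the arm, as the interface text tells. Shifts and turns lie within -1 to 1; 1 stands for 20 mm of shift or 60 degrees of turn. Its arguments: {"type":"object","properties":{"commands":{"type":"array","items":{"type":"array","items":{"type":"number","minimum":-1,"maximum":1}}},"claw":{"type":"number"}},"required":["commands"]}

```bash
mkdir -p pics; cat > h.py <<'E'
import numpy as np, cv2
from workcell import bot
def snap(n):
    c=bot.camera(n); return c
def ray(c,u,v):
    K=np.array(c["camera_matrix"]); xd=(u-K[0,2])/K[0,0]; yd=(v-K[1,2])/K[1,1]
    x,y=cv2.undistortPoints(np.array([[[u,v]]],float),K,np.array([c["k1"],0,0,0.]),None,None).ravel()
    R=np.array(c["R"]);t=np.array(c["t"]); return -R.T@t, R.T@np.array([x,y,1.])
def onz(c,u,v,z):
    o,d=ray(c,u,v); s=(z-o[2])/d[2]; return o+s*d
def proj(c,X):
    R=np.array(c["R"]);p,_=cv2.projectPoints(np.array(X,float).reshape(-1,1,3),cv2.Rodrigues(R)[0],np.array(c["t"],float),np.array(c["camera_matrix"],float),np.array([c["k1"],0,0,0.]));return p.reshape(-1,2)
E
python3 - <<'E'
from h import *
o=bot.get_obs();print({k:np.round(v,3) for k,v in o.items()})
for n in("top","side"):
    c=snap(n);cv2.imwrite(f"pics/{n}0.png",c["image"]);np.save(f"{n}0.npy",c,allow_pickle=True)
    print(n,c["camera_matrix"],c["k1"],-np.array(c["R"]).T@c["t"],np.round(c["R"],2))
E
```

```text
{'clock': np.float64(0.0), 'joint_pos': array([-1.152,  0.241,  0.004,  1.335, -0.   ,  1.571]), 'joint_vel': array([-0.001,  0.001,  0.   ,  0.   , -0.001, -0.001]), 'tau': array([ 0.0000e+00, -3.7232e+01,  2.5241e+01,  1.7000e-02,  0.0000e+00,
       -0.0000e+00]), 'eef_pos': array([ 0.203, -0.456,  0.252]), 'tool_rot': array([ 0.978,  0.208, -0.   , -0.001]), 'ft_force': array([-0.073, -0.446,  0.027]), 'ft_torque': array([-0.039, -0.036,  0.002]), 'grasp_force': np.float64(0.0), 'grip_width': np.float64(0.085)}
top [[421.45705289   0.         255.94191227]
 [  0.         421.45705289 188.41410472]
 [  0.           0.           1.        ]] -0.1160438258956061 [0.43467343 0.01122658 1.49903028] [[ 0.03 -1.    0.02]
 [-1.   -0.03 -0.08]
 [ 0.08 -0.01 -1.  ]]
side [[445.06182724   0.         254.31345682]
 [  0.         445.06182724 188.42620612]
 [  0.           0.           1.        ]] -0.015872666102361183 [-0.22397413  0.7803353   1.11629426] [[-0.71 -0.7   0.01]
 [-0.49  0.48 -0.73]
 [ 0.51 -0.53 -0.68]]
```

View pics/top0.png

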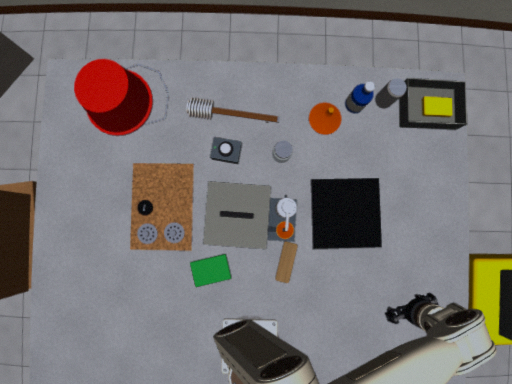

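View pics/side0.png

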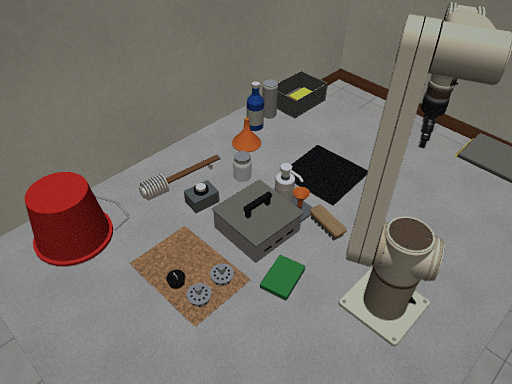

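```bash
cat > m.py <<'E'
from h import *
c=np.load("top0.npy",allow_pickle=True).item();s=np.load("side0.npy",allow_pickle=True).item()
im=c["image"];g=cv2.cvtColor(im,cv2.COLOR_BGR2GRAY)
def blob(mask,x0,y0,x1,y1):
    m=np.zeros_like(mask);m[y0:y1,x0:x1]=mask[y0:y1,x0:x1]
    k=max(cv2.findContours(m,cv2.RETR_EXTERNAL,cv2.CHAIN_APPROX_NONE)[0],key=cv2.contourArea)
    M=cv2.moments(k);return k,(M["m10"]/M["m00"],M["m01"]/M["m00"])
dark=(g<60).astype(np.uint8);white=(im.min(2)>195).astype(np.uint8)
def rect(name,k,z):
    b=cv2.boxPoints(cv2.minAreaRect(k));P=np.array([onz(c,*p,z)[:2] for p in b])
    e=P[1]-P[0];f=P[2]-P[1];print(name,"px",b.mean(0).round(1),"c",P.mean(0).round(4),"sides",np.linalg.norm(e).round(3),np.linalg.norm(f).round(3),"ang",np.degrees(np.arctan2(e[1],e[0])).round(1));return P
k,p=blob(dark,212,203,262,226);rect("handle",k,.136)
k,p=blob(dark,300,165,395,260);rect("mat",k,.003)
print("gray lid/counter",g[190,220],g[240,220],g[260,180],g[170,240],g[215,275],im[190,220],im[260,180])
k,p=blob(((g>70)&(g<g[260,180]-12)).astype(np.uint8),199,172,268,255);rect("lid",k,.091)
k,p=blob(white,215,138,236,158);print("btn",p,cv2.contourArea(k),onz(c,*p,.06))
k,p=blob(white,275,196,298,218);print("pump",p,cv2.contourArea(k),onz(c,*p,.159))
k,p=blob(dark,133,195,158,218);print("plug",p,cv2.contourArea(k),onz(c,*p,.028))
cork=((im[:,:,2].astype(int)-im[:,:,0])>35).astype(np.uint8)
for nm,b in(("sA",(134,220,161,249)),("sB",(161,220,190,249))):
    k,p=blob(1-cork,*b);print(nm,p,cv2.contourArea(k),cv2.minEnclosingCircle(k),onz(c,*p,.029))
E
python3 m.py
python3 - <<'E'
import cv2,numpy as np
a=cv2.imread("pics/top0.png")[125:260,125:305]
cv2.imwrite("pics/topcrop.png",cv2.resize(a,None,fx=4.4,fy=4.4,interpolation=cv2.INTER_CUBIC))
E
```

```text
handle px [236.4 214.4] c [0.4605 0.0534] sides 0.018 0.107 ang -2.2
mat px [345.7 212.8] c [ 0.4798 -0.334 ] sides 0.25 0.25 ang -86.7
gray lid/counter 110 110 137 142 72 [109 111 110] [144 138 134]
lid px [236.7 214.9] c [0.4602 0.0539] sides 0.215 0.219 ang -2.4Traceback (most recent call last):
  File "m.py", line 16, in <module>
    k,p=blob(white,215,138,236,158);print("btn",p,cv2.contourArea(k),onz(c,*p,.06))
        ~~~~^^^^^^^^^^^^^^^^^^^^^^^
  File "m.py", line 6, in blob
    k=max(cv2.findContours(m,cv2.RETR_EXTERNAL,cv2.CHAIN_APPROX_NONE)[0],key=cv2.contourArea)
ValueError: max() iterable argument is empty
```

View pics/topcrop.png

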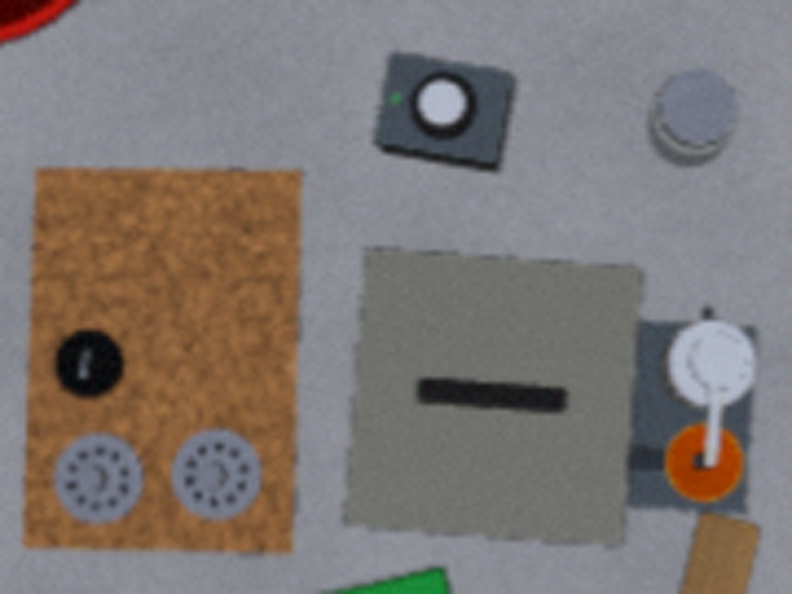

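Top: lid handle at (236,214), mat (346,213), strainers (147,233) and (174,233), plug (145,207), button (225,148), pump (287,207), jar (282,151). The handle agrees with the lid centre and the given sizes, so I turn the tool to line up with it.

Request:
apply_moves:
  commands:
    - [0, 0, 0, -0.118]
    - [0, 0, 0, -0.118]
    - [0, 0, 0, -0.118]
    - [0, 0, 0, -0.118]
    - [0, 0, 0, -0.118]
  claw: 0.3

```text
clock: 0.52
eef_pos: [0.2032, -0.4564, 0.2527]
tool_rot: [0.867, 0.498, 0.0, -0.001]
ft_force: [-0.6, 0.3, 0.2]
grip_width: 0.06
grasp_force: 0.0
```

Request:
apply_moves:
  commands:
    - [0, 0, 0, -0.118]
    - [0, 0, 0, -0.118]
    - [0, 0, 0, -0.118]
    - [0, 0, 0, -0.118]
    - [0, 0, 0, 0]

```text
clock: 0.93
eef_pos: [0.2032, -0.4565, 0.2528]
tool_rot: [0.72, 0.694, 0.0, -0.001]
ft_force: [-1.2, -0.1, 0.0]
grip_width: 0.0598
grasp_force: 0.0
```

```bash
sed -i 's/im.min(2)>195/im.min(2)>165/' m.py; python3 m.py; cat >> h.py <<'E'
def go(x,y,z,th=None):
    "remaining shift in tool units (20 mm) and turn units"
    o=bot.get_obs();from scipy.spatial.transform import Rotation as Ro
    R=Ro.from_quat(o["tool_rot"]).as_matrix();d=R.T@(np.array([x,y,z])-o["eef_pos"])/.02
    a=np.degrees(np.arctan2(R[1,0],R[0,0]))
    print("t",round(float(o["clock"]),2),"pos",o["eef_pos"].round(4),"th",a.round(2),"units",d.round(2),"roll",None if th is None else round((a-th)/60,3),"w",round(float(o["grip_width"]),4),"f",o["ft_force"].round(1))
E
python3 -c "
from h import *
go(.4604,.0536,.25,87.7)"
```

```text
handle px [236.4 214.4] c [0.4605 0.0534] sides 0.018 0.107 ang -2.2
mat px [345.7 212.8] c [ 0.4798 -0.334 ] sides 0.25 0.25 ang -86.7
gray lid/counter 110 110 137 142 72 [109 111 110] [144 138 134]
lid px [236.7 214.9] c [0.4602 0.0539] sides 0.215 0.219 ang -2.4
btn (224.97192982456139, 147.97192982456139) 47.5 [0.68970948 0.10238219 0.06      ]
pump (287.00082304526745, 206.52181069958846) 202.5 [ 0.48952234 -0.10759711  0.159     ]
plug (144.77356656948493, 207.1584062196307) 171.5 [0.47817712 0.37878769 0.028     ]
sA (147.0171765968867, 233.21524422973698) 310.5 ((146.91346740722656, 233.27403259277344), 10.483866691589355) [0.38755066 0.36660003 0.029     ]
sB (173.80243000528262, 232.27311146328577) 315.5 ((174.0, 232.42857360839844), 10.618722915649414) [0.39390474 0.27265549 0.029     ]
t 0.93 pos [ 0.2032 -0.4565  0.2528] th 87.83 units [25.97 11.88  0.16] roll 0.002 w 0.0598 f [-1.2 -0.1  0. ]
```

Request:
apply_moves:
  commands:
    - [1, 0.46, 0, 0]
    - [1, 0.46, 0, 0]
    - [1, 0.46, 0, 0]
    - [1, 0.46, 0, 0]
    - [1, 0.46, 0, 0]

```text
clock: 1.35
eef_pos: [0.2534, -0.3576, 0.253]
tool_rot: [0.722, 0.691, 0.0, -0.0]
ft_force: [1.0, -0.3, -0.4]
grip_width: 0.0597
grasp_force: 0.0
```

Request:
apply_moves:
  commands:
    - [1, 0.46, 0, 0]
    - [1, 0.46, 0, 0]
    - [1, 0.46, 0, 0]
    - [1, 0.46, 0, 0]
    - [1, 0.46, 0, 0]

```text
clock: 1.77
eef_pos: [0.3034, -0.2595, 0.2531]
tool_rot: [0.722, 0.692, 0.0, -0.0]
ft_force: [-0.0, 0.7, -0.3]
grip_width: 0.0596
grasp_force: 0.0
```

Request:
apply_moves:
  commands:
    - [1, 0.46, 0, 0]
    - [1, 0.46, 0, 0]
    - [1, 0.46, 0, 0]
    - [1, 0.46, 0, 0]
    - [1, 0.46, 0, 0]

```text
clock: 2.18
eef_pos: [0.3533, -0.1614, 0.2532]
tool_rot: [0.722, 0.692, -0.0, -0.0]
ft_force: [1.0, 0.3, -1.1]
grip_width: 0.0594
grasp_force: 0.0
```

Request:
apply_moves:
  commands:
    - [1, 0.46, 0, 0]
    - [1, 0.46, 0, 0]
    - [1, 0.46, 0, 0]
    - [1, 0.46, 0, 0]
    - [1, 0.46, 0, 0]

```text
clock: 2.6
eef_pos: [0.4033, -0.0634, 0.2531]
tool_rot: [0.722, 0.692, -0.0, -0.0]
ft_force: [0.5, -0.4, -0.1]
grip_width: 0.0599
grasp_force: 0.0
```

Request:
apply_moves:
  commands:
    - [1, 0.46, 0, 0]
    - [1, 0.46, 0, 0]
    - [1, 0.46, 0, 0]
    - [1, 0.46, 0, 0]
    - [0.9, 0.3, 0, 0]

```text
clock: 3.02
eef_pos: [0.4503, 0.033, 0.253]
tool_rot: [0.722, 0.692, -0.0, -0.0]
ft_force: [0.3, 0.2, -0.4]
grip_width: 0.0597
grasp_force: 0.0
```

Request:
apply_moves:
  commands:
    - [0.9, 0.3, 0, 0]
    - [0, 0, 0, 0]
    - [0, 0, 0, 0]
    - [0, 0, 0, 0]
    - [0, 0, 0, 0]

```text
clock: 3.43
eef_pos: [0.4561, 0.0488, 0.2532]
tool_rot: [0.722, 0.692, -0.0, -0.0]
ft_force: [0.1, -0.4, -0.0]
grip_width: 0.06
grasp_force: 0.0
```

```bash
python3 -c "
from h import *
go(.4604,.0536,.13,87.7)
c=snap('wrist');cv2.imwrite('pics/w1.png',c['image']);print(proj(c,[[.4604,.0536,.136],[.4604,.0536+.055,.136],[.4604,.0536-.055,.136]]))"
```

```text
t 3.43 pos [0.4561 0.0488 0.2532] th 87.6 units [0.25 0.21 6.16] roll -0.002 w 0.06 f [ 0.1 -0.4 -0. ]
[[257.54929599 189.5150601 ]
 [255.102689   125.54577189]
 [259.69569125 245.43118446]]
```

View pics/w1.png

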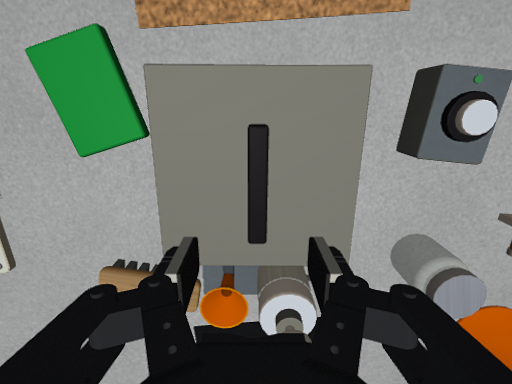

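Wrist view: the handle runs (258,125)–(258,243), vertical in the picture and as predicted. I descend and grip.

Request:
apply_moves:
  commands:
    - [0.25, 0.2, 0, 0]
    - [0, 0, 1, 0]
    - [0, 0, 1, 0]
    - [0, 0, 1, 0]
    - [0, 0, 1, 0]

```text
clock: 3.9
eef_pos: [0.4611, 0.0541, 0.1728]
tool_rot: [0.722, 0.692, 0.0, 0.0]
ft_force: [0.5, 0.9, 0.4]
grip_width: 0.0594
grasp_force: 0.0
```

Request:
apply_moves:
  commands:
    - [0, 0, 1, 0]
    - [0, 0, 0.7, 0]
    - [0, 0, 0.46, 0]
    - [0, 0, 0, 0]
    - [0, 0, 0, 0]

```text
clock: 4.32
eef_pos: [0.4608, 0.0542, 0.1302]
tool_rot: [0.721, 0.693, -0.0, -0.0]
ft_force: [-0.4, -0.5, 0.2]
grip_width: 0.0596
grasp_force: 0.0
```

Request:
apply_moves:
  commands:
    - [0, 0, 0, 0]
    - [0, 0, 0, 0]
    - [0, 0, 0, 0]
    - [0, 0, 0, 0]
    - [0, 0, 0, 0]
  claw: 1

```text
clock: 4.73
eef_pos: [0.4612, 0.0545, 0.1312]
tool_rot: [0.721, 0.693, 0.001, 0.0]
ft_force: [-1.3, 0.7, 5.8]
grip_width: 0.017
grasp_force: 60.4
```

Request:
apply_moves:
  commands:
    - [0, 0, 0, 0]
    - [0, 0, 0, 0]
    - [0, 0, -0.2, 0]
    - [0, 0, -0.3, 0]
    - [0, 0, -0.5, 0]

```text
clock: 5.15
eef_pos: [0.4592, 0.0541, 0.1491]
tool_rot: [0.721, 0.693, -0.002, -0.001]
ft_force: [-0.0, 0.4, -4.4]
grip_width: 0.0166
grasp_force: 58.9
```

```bash
python3 -c "
from h import *
go(.4798,-.334,.255,87.7)"
```

```text
t 5.15 pos [0.4592 0.0541 0.1491] th 87.71 units [-19.35   1.78  -5.29] roll 0.0 w 0.0166 f [-0.   0.4 -4.4]
```

Request:
apply_moves:
  commands:
    - [0, 0, -0.8, 0]
    - [0, 0, -1, 0]
    - [0, 0, -1, 0]
    - [0, 0, -1, 0]
    - [0, 0, -1, 0]

```text
clock: 5.57
eef_pos: [0.46, 0.0543, 0.2466]
tool_rot: [0.721, 0.693, -0.001, -0.001]
ft_force: [-0.4, -0.3, -4.3]
grip_width: 0.0172
grasp_force: 59.0
```

Request:
apply_moves:
  commands:
    - [-0.2, 0, -0.4, 0]
    - [-0.5, 0.1, -0.1, 0]
    - [-0.8, 0.1, 0, 0]
    - [-1, 0.1, 0, 0]
    - [-1, 0.1, 0, 0]

```text
clock: 5.98
eef_pos: [0.465, -0.0172, 0.2545]
tool_rot: [0.721, 0.693, -0.001, -0.001]
ft_force: [-0.1, 0.2, -4.5]
grip_width: 0.017
grasp_force: 59.0
```

Request:
apply_moves:
  commands:
    - [-1, 0.1, 0, 0]
    - [-1, 0.1, 0, 0]
    - [-1, 0.1, 0, 0]
    - [-1, 0.1, 0, 0]
    - [-1, 0.1, 0, 0]

```text
clock: 6.4
eef_pos: [0.4707, -0.1179, 0.2542]
tool_rot: [0.721, 0.693, -0.001, -0.001]
ft_force: [-0.6, -0.1, -4.3]
grip_width: 0.017
grasp_force: 59.0
```

Request:
apply_moves:
  commands:
    - [-1, 0.1, 0, 0]
    - [-1, 0.1, 0, 0]
    - [-1, 0.1, 0, 0]
    - [-1, 0.1, 0, 0]
    - [-1, 0.1, 0, 0]

```text
clock: 6.82
eef_pos: [0.4766, -0.2181, 0.254]
tool_rot: [0.721, 0.693, -0.001, -0.002]
ft_force: [0.8, 0.7, -4.2]
grip_width: 0.0172
grasp_force: 59.0
```

Request:
apply_moves:
  commands:
    - [-1, 0.1, 0, 0]
    - [-1, 0.1, 0, 0]
    - [-1, 0.1, 0, 0]
    - [-0.8, 0.1, 0, 0]
    - [-0.6, 0, 0, 0]

```text
clock: 7.23
eef_pos: [0.4813, -0.3068, 0.2538]
tool_rot: [0.722, 0.692, -0.001, -0.002]
ft_force: [0.7, 0.2, -4.7]
grip_width: 0.0173
grasp_force: 59.0
```

```bash
python3 -c "
from h import *
go(.4798,-.334,.058,87.7)"
```

```text
t 7.23 pos [ 0.4813 -0.3068  0.2538] th 87.61 units [-1.37  0.02  9.79] roll -0.001 w 0.0173 f [ 0.7  0.2 -4.7]
```

Request:
apply_moves:
  commands:
    - [-0.7, 0, 0.3, 0]
    - [-0.5, 0, 0.8, 0]
    - [-0.1, 0, 1, 0]
    - [0, 0, 1, 0]
    - [0, 0, 1, 0]

```text
clock: 7.65
eef_pos: [0.4804, -0.3312, 0.1719]
tool_rot: [0.721, 0.693, -0.0, -0.001]
ft_force: [-0.4, 0.6, -4.6]
grip_width: 0.0171
grasp_force: 59.0
```

Request:
apply_moves:
  commands:
    - [0, 0, 1, 0]
    - [0, 0, 1, 0]
    - [0, 0, 1, 0]
    - [0, 0, 1, 0]
    - [0, 0, 0.6, 0]

```text
clock: 8.07
eef_pos: [0.4792, -0.3298, 0.0784]
tool_rot: [0.721, 0.693, -0.001, -0.003]
ft_force: [0.0, 0.9, -5.1]
grip_width: 0.0172
grasp_force: 59.0
```

Request:
apply_moves:
  commands:
    - [0, 0, 0.4, 0]
    - [0, 0, 0.3, 0]
    - [0, 0, 0.2, 0]
    - [0, 0, 0.15, 0]
    - [0, 0, 0, 0]

```text
clock: 8.48
eef_pos: [0.4814, -0.3309, 0.061]
tool_rot: [0.721, 0.693, 0.0, 0.0]
ft_force: [-0.7, 0.4, -4.5]
grip_width: 0.0171
grasp_force: 58.9
```

```bash
python3 -c "
from h import *
go(.4798,-.334,.058,87.7)"
```

```text
t 8.48 pos [ 0.4814 -0.3309  0.061 ] th 87.72 units [-0.16 -0.08  0.15] roll 0.0 w 0.0171 f [-0.7  0.4 -4.5]
```

Request:
apply_moves:
  commands:
    - [0, 0, 0.1, 0]
    - [0, 0, 0.1, 0]
    - [0, 0, 0, 0]
    - [0, 0, 0, 0]
    - [0, 0, 0, 0]

```text
clock: 8.9
eef_pos: [0.4815, -0.3309, 0.0574]
tool_rot: [0.721, 0.693, 0.0, 0.0]
ft_force: [-0.2, 0.1, -4.6]
grip_width: 0.0171
grasp_force: 59.0
```

Request:
apply_moves:
  commands:
    - [0, 0, 0, 0]
    - [0, 0, 0, 0]
    - [0, 0, 0, 0]
    - [0, 0, 0, 0]
    - [0, 0, 0, 0]
  claw: 0.3

```text
clock: 9.32
eef_pos: [0.4817, -0.331, 0.0576]
tool_rot: [0.721, 0.693, 0.0, 0.001]
ft_force: [-0.7, -0.5, -0.2]
grip_width: 0.0598
grasp_force: 0.0
```

Request:
apply_moves:
  commands:
    - [0, 0, -0.5, 0]
    - [0, 0, -1, 0]
    - [0, 0, -1, 0]
    - [0, 0, -1, 0]
    - [0, 0, -1, 0]

```text
clock: 9.73
eef_pos: [0.4814, -0.3308, 0.1489]
tool_rot: [0.721, 0.693, 0.0, 0.0]
ft_force: [-0.5, 0.6, -0.5]
grip_width: 0.0598
grasp_force: 0.0
```

Request:
apply_moves:
  commands:
    - [0, 0, -1, 0]
    - [0, 0, -1, 0]
    - [0, 0, -1, 0]
    - [0, 0, -1, 0]
    - [0, 0, -1, 0]

```text
clock: 10.15
eef_pos: [0.4812, -0.3307, 0.2491]
tool_rot: [0.721, 0.693, 0.0, 0.0]
ft_force: [0.3, -0.3, 0.2]
grip_width: 0.0598
grasp_force: 0.0
```

```bash
python3 -c "
from h import *
go(.394,.273,.25,87.7)
for n in('top','side'):
    c=snap(n);cv2.imwrite(f'pics/{n}1.png',c['image']);np.save(f'{n}1.npy',c,allow_pickle=True)
"
```

```text
t 10.15 pos [ 0.4812 -0.3307  0.2491] th 87.71 units [29.99 -5.56 -0.06] roll 0.0 w 0.0598 f [ 0.3 -0.3  0.2]
```

View pics/top1.png

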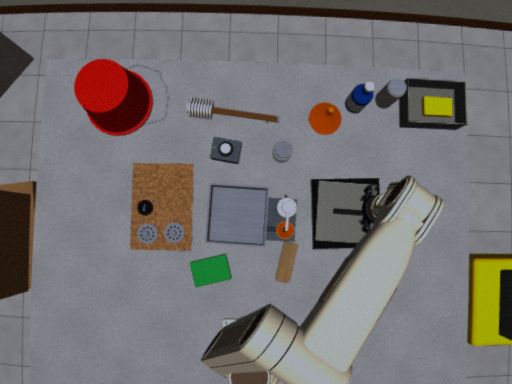

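The lid lies on the mat and the tub is open at (238,215). The strainers have not moved. Next I measure the tub rim.

```bash
sed -e 's/top0/top1/;s/side0/side1/' m.py | grep -v '"handle"\|"mat"\|"lid"\|gray' > m1.py; cat >> m1.py <<'E'
print(g[225,200:216],g[225,258:274],g[180:192,237],g[236:250,237])
sub=(g<g[260,180]-14).astype(np.uint8)
k,p=blob(sub,200,176,266,254);rect("tub",k,.085)
E
python3 m1.py
```

```text
btn (225.66666666666666, 149.33333333333331) 0.5 [0.6850161  0.09981614 0.06      ]
pump (291.3333333333333, 207.33333333333331) 0.5 [ 0.48731429 -0.1214914   0.159     ]
plug (144.64606741573033, 207.20505617977528) 178.0 [0.4779998 0.3792324 0.028    ]
sA (147.00106326422113, 233.18288144603932) 313.5 ((146.91346740722656, 233.27403259277344), 10.483866691589355) [0.38766123 0.3666616  0.029     ]
sB (173.76975405546833, 232.24385138670849) 318.5 ((173.9166717529297, 232.4166717529297), 10.623061180114746) [0.39400257 0.27277373 0.029     ]
[130 131 130 134 131 133 121  98  61  46  84 110 110 114 115 112] [113 112 111 114 112  99  88  94  89  70  66  64  68  63  69  66] [132 131 135 129 129 108  87  52  80 108 113 112] [110 112 112 113 109 101  76  75 109 125 130 130 129 130]
tub px [237.1 214.3] c [0.4621 0.0528] sides 0.196 0.2 ang -1.9
```

Request:
apply_moves:
  commands:
    - [0.5, -0.1, 0, 0]
    - [1, -0.2, 0, 0]
    - [1, -0.2, 0, 0]
    - [1, -0.2, 0, 0]
    - [1, -0.2, 0, 0]

```text
clock: 10.67
eef_pos: [0.4655, -0.2382, 0.2454]
tool_rot: [0.721, 0.693, -0.0, -0.002]
ft_force: [-0.4, 0.7, -0.3]
grip_width: 0.06
grasp_force: 0.0
```

Request:
apply_moves:
  commands:
    - [1, -0.2, 0, 0]
    - [1, -0.2, 0, 0]
    - [1, -0.2, 0, 0]
    - [1, -0.2, 0, 0]
    - [1, -0.2, 0, 0]

```text
clock: 11.08
eef_pos: [0.4493, -0.1375, 0.2456]
tool_rot: [0.721, 0.693, -0.001, -0.001]
ft_force: [-0.1, 0.3, -0.1]
grip_width: 0.0598
grasp_force: 0.0
```

Request:
apply_moves:
  commands:
    - [1, -0.2, 0, 0]
    - [1, -0.2, 0, 0]
    - [1, -0.2, 0, 0]
    - [1, -0.2, 0, 0]
    - [1, -0.2, 0, 0]

```text
clock: 11.5
eef_pos: [0.4331, -0.0371, 0.2457]
tool_rot: [0.721, 0.693, -0.001, -0.001]
ft_force: [0.8, -0.2, -0.2]
grip_width: 0.0599
grasp_force: 0.0
```

Request:
apply_moves:
  commands:
    - [1, -0.2, 0, 0]
    - [1, -0.2, 0, 0]
    - [1, -0.2, 0, 0]
    - [1, -0.2, 0, 0]
    - [1, -0.2, 0, 0]

```text
clock: 11.92
eef_pos: [0.4171, 0.0632, 0.2457]
tool_rot: [0.721, 0.693, -0.001, -0.001]
ft_force: [-0.1, -0.5, 0.2]
grip_width: 0.0598
grasp_force: 0.0
```

Request:
apply_moves:
  commands:
    - [1, -0.2, 0, 0]
    - [1, -0.2, 0, 0]
    - [1, -0.2, 0, 0]
    - [1, -0.2, 0, 0]
    - [1, -0.2, 0, 0]

```text
clock: 12.33
eef_pos: [0.4011, 0.1636, 0.2457]
tool_rot: [0.721, 0.693, -0.001, -0.001]
ft_force: [0.5, 0.5, -0.1]
grip_width: 0.0597
grasp_force: 0.0
```

Request:
apply_moves:
  commands:
    - [1, -0.1, 0, 0]
    - [1, -0.1, 0, 0]
    - [1, -0.1, 0, 0]
    - [0, 0, 0, 0]
    - [0, 0, 0, 0]

```text
clock: 12.75
eef_pos: [0.3978, 0.2232, 0.2458]
tool_rot: [0.72, 0.694, -0.002, -0.0]
ft_force: [-0.2, 0.2, -0.2]
grip_width: 0.0596
grasp_force: 0.0
```

```bash
python3 -c "
from h import *
go(.394,.273,.06,87.7)
c=snap('wrist');cv2.imwrite('pics/w2.png',c['image']);print(proj(c,[[.394,.273,.061],[.3876,.3666,.061]]))"
```

```text
t 12.75 pos [0.3978 0.2232 0.2458] th 87.86 units [ 2.49 -0.26  9.28] roll 0.003 w 0.0596 f [-0.2  0.2 -0.2]
[[247.81797798 130.59362694]
 [236.912585    30.66115392]]
```

View pics/w2.png

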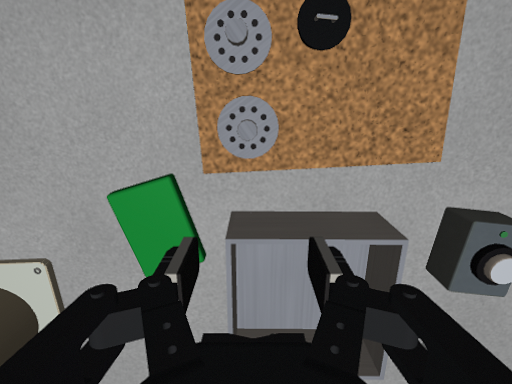

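Wrist view: knobs at (247,130) and (237,32), as predicted. I pick the near strainer.

Request:
apply_moves:
  commands:
    - [1, -0.1, 0, 0]
    - [1, -0.1, 0.4, 0]
    - [0.49, -0.06, 0.8, 0]
    - [0, 0, 1, 0]
    - [0, 0, 1, 0]
  claw: 0.45

```text
clock: 13.22
eef_pos: [0.396, 0.2724, 0.1823]
tool_rot: [0.721, 0.693, 0.0, 0.0]
ft_force: [-0.4, -0.3, 0.5]
grip_width: 0.047
grasp_force: 0.0
```

Request:
apply_moves:
  commands:
    - [0, 0, 1, 0]
    - [0, 0, 1, 0]
    - [0, 0, 1, 0]
    - [0, 0, 0.8, 0]
    - [0, 0, 0.5, 0]

```text
clock: 13.63
eef_pos: [0.3948, 0.2708, 0.0949]
tool_rot: [0.722, 0.692, -0.002, -0.0]
ft_force: [-0.5, 0.2, 0.3]
grip_width: 0.0467
grasp_force: 0.0
```

```bash
python3 -c "
from h import *
go(.394,.273,.06,87.7);print(bot.tip_reach)"
```

```text
t 13.63 pos [0.3948 0.2708 0.0949] th 87.62 units [ 0.11 -0.04  1.75] roll -0.001 w 0.0467 f [-0.5  0.2  0.3]
0.022
```

Request:
apply_moves:
  commands:
    - [0.1, 0, 0.8, 0]
    - [0, 0, 0.6, 0]
    - [0, 0, 0.3, 0]
    - [0, 0, 0, 0]
    - [0, 0, 0, 0]

```text
clock: 14.05
eef_pos: [0.3961, 0.2741, 0.0631]
tool_rot: [0.721, 0.693, -0.0, -0.0]
ft_force: [0.1, 0.1, 0.1]
grip_width: 0.0471
grasp_force: 0.0
```

Request:
apply_moves:
  commands:
    - [0, 0, 0, 0]
    - [0, 0, 0, 0]
    - [0, 0, 0, 0]
    - [0, 0, 0, 0]
    - [0, 0, 0, 0]
  claw: 1

```text
clock: 14.47
eef_pos: [0.3968, 0.2752, 0.0642]
tool_rot: [0.721, 0.693, 0.001, 0.0]
ft_force: [-0.6, -1.2, 6.6]
grip_width: 0.0194
grasp_force: 58.8
```

Request:
apply_moves:
  commands:
    - [0, 0, -0.4, 0]
    - [0, 0, -0.8, 0]
    - [0, 0, -1, 0]
    - [0, 0, -1, 0]
    - [0, 0, -1, 0]

```text
clock: 14.88
eef_pos: [0.3959, 0.2748, 0.1481]
tool_rot: [0.721, 0.693, -0.0, -0.0]
ft_force: [0.9, 0.5, -1.3]
grip_width: 0.0197
grasp_force: 58.7
```

```bash
python3 -c "
from h import *
go(.461,.053-.042,.19,87.7)"
```

```text
t 14.88 pos [0.3959 0.2748 0.1481] th 87.72 units [-13.05   3.77  -2.09] roll 0.0 w 0.0197 f [ 0.9  0.5 -1.3]
```

Request:
apply_moves:
  commands:
    - [-0.2, 0.1, -1, 0]
    - [-0.6, 0.2, -0.7, 0]
    - [-1, 0.3, -0.4, 0]
    - [-1, 0.3, 0, 0]
    - [-1, 0.3, 0, 0]

```text
clock: 15.3
eef_pos: [0.4176, 0.1976, 0.1903]
tool_rot: [0.721, 0.693, 0.001, 0.0]
ft_force: [-0.6, -0.0, -0.9]
grip_width: 0.0197
grasp_force: 58.7
```

Request:
apply_moves:
  commands:
    - [-1, 0.3, 0, 0]
    - [-1, 0.3, 0, 0]
    - [-1, 0.3, 0, 0]
    - [-1, 0.3, 0, 0]
    - [-1, 0.3, 0, 0]

```text
clock: 15.72
eef_pos: [0.4432, 0.0959, 0.1894]
tool_rot: [0.721, 0.693, 0.0, 0.0]
ft_force: [1.1, -0.7, -1.3]
grip_width: 0.0196
grasp_force: 58.7
```

Request:
apply_moves:
  commands:
    - [-1, 0.3, 0, 0]
    - [-1, 0.3, 0, 0]
    - [-1, 0.3, 0, 0]
    - [-0.9, 0.17, 0, 0]
    - [-0.4, 0, 0, 0]

```text
clock: 16.13
eef_pos: [0.4615, 0.0083, 0.1893]
tool_rot: [0.722, 0.692, -0.0, 0.0]
ft_force: [0.1, -0.6, -0.9]
grip_width: 0.0196
grasp_force: 58.7
```

```bash
python3 -c "
from h import *
go(.461,.053-.042,.068,87.7)"
```

```text
t 16.13 pos [0.4615 0.0083 0.1893] th 87.59 units [ 0.14 -0.03  6.07] roll -0.002 w 0.0196 f [ 0.1 -0.6 -0.9]
```

Request:
apply_moves:
  commands:
    - [0.1, 0, 0.6, 0]
    - [0, 0, 1, 0]
    - [0, 0, 1, 0]
    - [0, 0, 1, 0]
    - [0, 0, 1, 0]

```text
clock: 16.55
eef_pos: [0.461, 0.0126, 0.0966]
tool_rot: [0.721, 0.693, 0.0, -0.0]
ft_force: [0.8, 0.6, -1.7]
grip_width: 0.02
grasp_force: 58.7
```

Request:
apply_moves:
  commands:
    - [0, 0, 0.7, 0]
    - [0, 0, 0.4, 0]
    - [0, 0, 0.3, 0]
    - [0, 0, 0.05, 0]
    - [0, 0, 0, 0]

```text
clock: 16.97
eef_pos: [0.4615, 0.0123, 0.0684]
tool_rot: [0.721, 0.693, 0.0, 0.0]
ft_force: [0.3, 0.5, -0.3]
grip_width: 0.0197
grasp_force: 58.7
```

```bash
python3 -c "
from h import *
go(.461,.053-.042,.068,87.7)"
```

```text
t 16.97 pos [0.4615 0.0123 0.0684] th 87.73 units [-0.07 -0.02  0.02] roll 0.001 w 0.0197 f [ 0.3  0.5 -0.3]
```

Touching or within a millimetre. I release, rise and go to the second strainer.

Request:
apply_moves:
  commands:
    - [0, 0, 0, 0]
    - [0, 0, 0, 0]
    - [0, 0, 0, 0]
    - [0, 0, 0, 0]
    - [0, 0, 0, 0]
  claw: 0.45

```text
clock: 17.38
eef_pos: [0.4616, 0.0121, 0.0685]
tool_rot: [0.721, 0.693, 0.0, 0.0]
ft_force: [-0.0, 0.0, -0.3]
grip_width: 0.0466
grasp_force: 0.0
```

Request:
apply_moves:
  commands:
    - [0, 0, -0.5, 0]
    - [0, 0, -1, 0]
    - [0, 0, -1, 0]
    - [0, 0, -1, 0]
    - [0, 0, -1, 0]

```text
clock: 17.8
eef_pos: [0.461, 0.0121, 0.1591]
tool_rot: [0.721, 0.693, -0.0, -0.0]
ft_force: [0.7, -0.9, 0.3]
grip_width: 0.0471
grasp_force: 0.0
```

Request:
apply_moves:
  commands:
    - [0, 0, -1, 0]
    - [0.6, 0, -0.5, 0]
    - [1, -0.2, 0, 0]
    - [1, -0.2, 0, 0]
    - [1, -0.2, 0, 0]

```text
clock: 18.22
eef_pos: [0.4522, 0.0851, 0.1887]
tool_rot: [0.721, 0.693, 0.001, 0.0]
ft_force: [0.5, -0.2, -0.0]
grip_width: 0.0469
grasp_force: 0.0
```

Request:
apply_moves:
  commands:
    - [1, -0.2, 0, 0]
    - [1, -0.2, 0, 0]
    - [1, -0.2, 0, 0]
    - [1, -0.2, 0, 0]
    - [1, -0.2, 0, 0]

```text
clock: 18.63
eef_pos: [0.4358, 0.1862, 0.1883]
tool_rot: [0.721, 0.693, 0.0, 0.0]
ft_force: [0.0, 1.0, -0.3]
grip_width: 0.0465
grasp_force: 0.0
```

Request:
apply_moves:
  commands:
    - [1, -0.2, 0, 0]
    - [1, -0.2, 0, 0]
    - [1, -0.2, 0, 0]
    - [1, -0.2, 0, 0]
    - [1, -0.2, 0, 0]

```text
clock: 19.05
eef_pos: [0.4198, 0.2869, 0.1882]
tool_rot: [0.721, 0.693, 0.0, 0.0]
ft_force: [0.6, -0.2, 0.3]
grip_width: 0.0469
grasp_force: 0.0
```

```bash
python3 -c "
from h import *
go(.3876,.3666,.064,87.7)
for n in('wrist','top'):
    c=snap(n);cv2.imwrite(f'pics/{n}3.png',c['image']);np.save(f'{n}3.npy',c,allow_pickle=True);print(proj(c,[[.3876,.3666,.061],[.4615,.0123,.064]]))
cv2.imwrite('pics/both3.png',np.hstack([cv2.imread('pics/wrist3.png')[:,:400],cv2.imread('pics/top3.png')[:,60:460]]))"
```

```text
t 19.05 pos [0.4198 0.2869 0.1882] th 87.71 units [ 3.92 -1.77  6.21] roll 0.0 w 0.0469 f [ 0.6 -0.2  0.3]
[[210.43653173 102.00284941]
 [296.99179095 411.21526995]]
[[144.7676812  233.42536005]
 [249.12670578 214.85150318]]
```

View pics/both3.png

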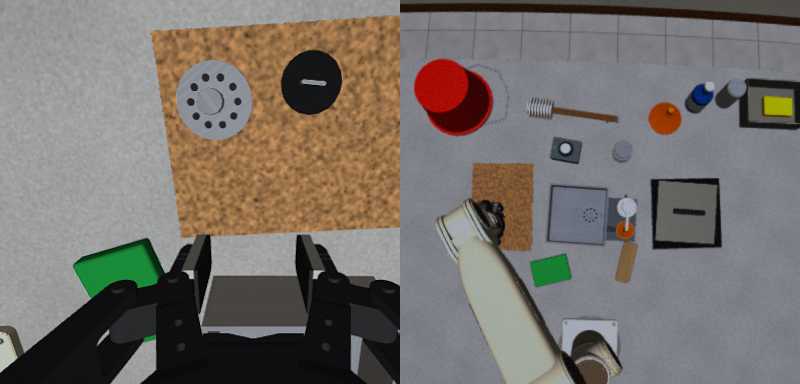

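Wrist view: knob at (210,101) as predicted. Top view: the first strainer stands in the tub at about (591,215) in the joined picture. I pick the second.

Request:
apply_moves:
  commands:
    - [1, -0.45, 0, 0]
    - [1, -0.45, 0, 0]
    - [1, -0.45, 0.3, 0]
    - [0.92, -0.42, 0.6, 0]
    - [0, 0, 1, 0]

```text
clock: 19.57
eef_pos: [0.3882, 0.3692, 0.1518]
tool_rot: [0.72, 0.694, 0.003, -0.001]
ft_force: [1.0, -0.3, -0.6]
grip_width: 0.047
grasp_force: 0.0
```

Request:
apply_moves:
  commands:
    - [0, 0, 1, 0]
    - [0, 0, 1, 0]
    - [0, 0, 0.8, 0]
    - [0, 0, 0.5, 0]
    - [0, 0, 0, 0]

```text
clock: 19.98
eef_pos: [0.3867, 0.3639, 0.0818]
tool_rot: [0.721, 0.693, -0.003, 0.0]
ft_force: [-0.4, -0.2, 0.5]
grip_width: 0.0469
grasp_force: 0.0
```

```bash
python3 -c "
from h import *
go(.3876,.3666,.064,87.7)"
```

```text
t 19.98 pos [0.3867 0.3639 0.0818] th 87.68 units [0.14 0.04 0.89] roll -0.0 w 0.0469 f [-0.4 -0.2  0.5]
```

Request:
apply_moves:
  commands:
    - [0.1, 0, 0.4, 0]
    - [0, 0, 0.3, 0]
    - [0, 0, 0.15, 0]
    - [0, 0, 0, 0]
    - [0, 0, 0, 0]

```text
clock: 20.4
eef_pos: [0.3881, 0.3678, 0.0674]
tool_rot: [0.721, 0.693, 0.0, 0.0]
ft_force: [-0.4, 0.1, -0.1]
grip_width: 0.0468
grasp_force: 0.0
```

Request:
apply_moves:
  commands:
    - [0, 0, 0, 0]
    - [0, 0, 0, 0]
    - [0, 0, 0, 0]
    - [0, 0, 0, 0]
    - [0, 0, 0, 0]
  claw: 1

```text
clock: 20.82
eef_pos: [0.3881, 0.368, 0.0677]
tool_rot: [0.721, 0.693, 0.0, -0.0]
ft_force: [-1.8, -0.4, 4.6]
grip_width: 0.0197
grasp_force: 58.6
```

Request:
apply_moves:
  commands:
    - [0, 0, -0.4, 0]
    - [0, 0, -0.8, 0]
    - [0, 0, -1, 0]
    - [0, 0, -1, 0]
    - [0, 0, -1, 0]

```text
clock: 21.23
eef_pos: [0.3877, 0.3673, 0.1519]
tool_rot: [0.721, 0.693, -0.001, 0.0]
ft_force: [-0.2, 0.5, -0.9]
grip_width: 0.0196
grasp_force: 58.8
```

```bash
python3 -c "
from h import *
go(.462,.053+.042,.19,87.7)"
```

```text
t 21.23 pos [0.3877 0.3673 0.1519] th 87.71 units [-13.46   4.26  -1.9 ] roll 0.0 w 0.0196 f [-0.2  0.5 -0.9]
```

Request:
apply_moves:
  commands:
    - [-0.2, 0.1, -1, 0]
    - [-0.6, 0.2, -0.7, 0]
    - [-1, 0.32, -0.2, 0]
    - [-1, 0.32, 0, 0]
    - [-1, 0.32, 0, 0]

```text
clock: 21.65
eef_pos: [0.4103, 0.2901, 0.1899]
tool_rot: [0.721, 0.693, 0.0, 0.0]
ft_force: [-0.2, -0.6, -1.9]
grip_width: 0.0196
grasp_force: 58.9
```

Request:
apply_moves:
  commands:
    - [-1, 0.32, 0, 0]
    - [-1, 0.32, 0, 0]
    - [-1, 0.32, 0, 0]
    - [-1, 0.32, 0, 0]
    - [-1, 0.32, 0, 0]

```text
clock: 22.07
eef_pos: [0.438, 0.1884, 0.1892]
tool_rot: [0.721, 0.693, -0.0, 0.0]
ft_force: [-0.5, -0.6, -0.9]
grip_width: 0.0195
grasp_force: 58.9
```

Request:
apply_moves:
  commands:
    - [-1, 0.32, 0, 0]
    - [-1, 0.32, 0, 0]
    - [-1, 0.32, 0, 0]
    - [-1, 0.3, 0, 0]
    - [-0.6, 0.16, 0, 0]

```text
clock: 22.48
eef_pos: [0.4629, 0.0946, 0.1892]
tool_rot: [0.722, 0.692, -0.0, 0.0]
ft_force: [0.2, 0.5, -0.8]
grip_width: 0.0195
grasp_force: 58.9
```

Request:
apply_moves:
  commands:
    - [0, 0, 0, 0]
    - [0, 0, 0.6, 0]
    - [0, 0, 1, 0]
    - [0, 0, 1, 0]
    - [0, 0, 0, 0]

```text
clock: 22.9
eef_pos: [0.4598, 0.0964, 0.1338]
tool_rot: [0.721, 0.693, -0.003, -0.002]
ft_force: [0.2, -0.6, -2.0]
grip_width: 0.0191
grasp_force: 58.9
```

```bash
python3 -c "
from h import *
go(.462,.053+.042,.0715,87.7)"
```

```text
t 22.9 pos [0.4598 0.0964 0.1338] th 87.74 units [-0.06  0.14  3.11] roll 0.001 w 0.0191 f [ 0.2 -0.6 -2. ]
```

Request:
apply_moves:
  commands:
    - [0, 0, 0.8, 0]
    - [0, 0, 0.8, 0]
    - [0, 0, 0.7, 0]
    - [0, 0, 0.4, 0]
    - [0, 0, 0.2, 0]

```text
clock: 23.32
eef_pos: [0.4623, 0.0968, 0.0787]
tool_rot: [0.721, 0.693, -0.001, -0.0]
ft_force: [-0.0, 0.0, -0.5]
grip_width: 0.0195
grasp_force: 59.0
```

Request:
apply_moves:
  commands:
    - [0, 0, 0, 0]
    - [0, 0, 0, 0]
    - [0, 0, 0, 0]
    - [0, 0, 0, 0]
    - [0, 0, 0, 0]

```text
clock: 23.73
eef_pos: [0.4633, 0.0966, 0.0798]
tool_rot: [0.721, 0.693, 0.001, 0.0]
ft_force: [-0.0, 0.1, -0.7]
grip_width: 0.0198
grasp_force: 59.0
```

```bash
python3 -c "
from h import *
go(.462,.053+.042,.0705,87.7)"
```

```text
t 23.73 pos [0.4633 0.0966 0.0798] th 87.71 units [-0.08 -0.06  0.46] roll 0.0 w 0.0198 f [-0.   0.1 -0.7]
```

Request:
apply_moves:
  commands:
    - [0, 0, 0.2, 0]
    - [0, 0, 0.15, 0]
    - [0, 0, 0.1, 0]
    - [0, 0, 0, 0]
    - [0, 0, 0, 0]

```text
clock: 24.15
eef_pos: [0.4626, 0.0965, 0.0707]
tool_rot: [0.721, 0.693, 0.0, -0.0]
ft_force: [-3.1, -0.1, 5.9]
grip_width: 0.0197
grasp_force: 59.6
```

Request:
apply_moves:
  commands:
    - [0, 0, 0, 0]
    - [0, 0, 0, 0]
    - [0, 0, 0, 0]
    - [0, 0, 0, 0]
    - [0, 0, 0, 0]
  claw: 0.45

```text
clock: 24.57
eef_pos: [0.4628, 0.0965, 0.07]
tool_rot: [0.721, 0.693, -0.0, -0.0]
ft_force: [0.4, 0.6, 0.3]
grip_width: 0.0468
grasp_force: 0.0
```

Request:
apply_moves:
  commands:
    - [0, 0, -0.5, 0]
    - [0, 0, -1, 0]
    - [0, 0, -1, 0]
    - [0, 0, -1, 0]
    - [0, 0, -1, 0]

```text
clock: 24.98
eef_pos: [0.4626, 0.0965, 0.1608]
tool_rot: [0.721, 0.693, -0.0, -0.0]
ft_force: [0.9, -0.2, -0.5]
grip_width: 0.0471
grasp_force: 0.0
```

Request:
apply_moves:
  commands:
    - [0, 0, -1, 0]
    - [0, 0, -1, 0]
    - [0, 0, -1, 0]
    - [-0.5, 0, -1, 0]
    - [-1, 0, -0.5, 0]

```text
clock: 25.4
eef_pos: [0.4627, 0.0677, 0.2526]
tool_rot: [0.72, 0.694, 0.002, 0.001]
ft_force: [0.6, -0.5, 0.3]
grip_width: 0.0468
grasp_force: 0.0
```

Request:
apply_moves:
  commands:
    - [-1, 0, 0, 0]
    - [-1, 0, 0, 0]
    - [-1, 0, 0, 0]
    - [-1, 0, 0, 0]
    - [-1, 0, 0, 0]

```text
clock: 25.82
eef_pos: [0.4574, -0.0343, 0.25]
tool_rot: [0.721, 0.693, -0.0, -0.0]
ft_force: [-0.6, -0.5, 0.6]
grip_width: 0.0476
grasp_force: 0.0
```

Request:
apply_moves:
  commands:
    - [-1, 0, 0, 0]
    - [-1, 0, 0, 0]
    - [-1, 0, 0, 0]
    - [-1, 0, 0, 0]
    - [-1, 0, 0, 0]

```text
clock: 26.23
eef_pos: [0.4534, -0.1343, 0.25]
tool_rot: [0.721, 0.693, -0.0, -0.0]
ft_force: [0.3, -0.3, -0.3]
grip_width: 0.0472
grasp_force: 0.0
```

```bash
python3 -c "
from h import *
go(.4815,-.331,.25,87.7)
for n in('wrist','top'):
    c=snap(n);cv2.imwrite(f'pics/{n}4.png',c['image']);np.save(f'{n}4.npy',c,allow_pickle=True)
cv2.imwrite('pics/both4.png',np.hstack([cv2.imread('pics/wrist4.png')[:,100:500],cv2.imread('pics/top4.png')[:,60:460]]))"
```

```text
t 26.23 pos [ 0.4534 -0.1343  0.25  ] th 87.71 units [-9.77  1.8  -0.  ] roll 0.0 w 0.0472 f [ 0.3 -0.3 -0.3]
```

View pics/both4.png

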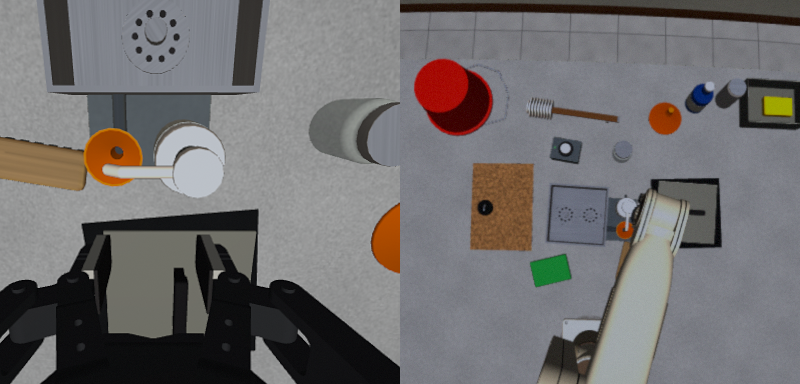

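Both strainers stand in the tub at about (565,214) and (590,214). I go back for the lid.

Request:
apply_moves:
  commands:
    - [-1, 0.18, 0, 0]
    - [-1, 0.18, 0, 0]
    - [-1, 0.18, 0, 0]
    - [-1, 0.18, 0, 0]
    - [-1, 0.18, 0, 0]
  claw: 0.3

```text
clock: 26.75
eef_pos: [0.4678, -0.2341, 0.25]
tool_rot: [0.721, 0.693, 0.0, -0.0]
ft_force: [-0.4, 0.2, -0.2]
grip_width: 0.0595
grasp_force: 0.0
```

Request:
apply_moves:
  commands:
    - [-1, 0.18, 0, 0]
    - [-1, 0.18, 0, 0]
    - [-1, 0.18, 0, 0]
    - [-1, 0.18, 0, 0]
    - [-0.7, 0.18, 0, 0]

```text
clock: 27.17
eef_pos: [0.4821, -0.3295, 0.2497]
tool_rot: [0.721, 0.693, -0.0, -0.0]
ft_force: [0.2, 0.5, -0.0]
grip_width: 0.0597
grasp_force: 0.0
```

Request:
apply_moves:
  commands:
    - [0, 0, 0.5, 0]
    - [0, 0, 1, 0]
    - [0, 0, 1, 0]
    - [0, 0, 1, 0]
    - [0, 0, 1, 0]

```text
clock: 27.58
eef_pos: [0.4816, -0.327, 0.1585]
tool_rot: [0.721, 0.693, 0.0, -0.001]
ft_force: [0.7, 0.1, 0.1]
grip_width: 0.06
grasp_force: 0.0
```

```bash
python3 -c "
from h import *
go(.4815,-.331,.0575,87.7)"
```

```text
t 27.58 pos [ 0.4816 -0.327   0.1585] th 87.77 units [-0.21  0.    5.05] roll 0.001 w 0.06 f [0.7 0.1 0.1]
```

Request:
apply_moves:
  commands:
    - [-0.2, 0, 1, 0]
    - [0, 0, 1, 0]
    - [0, 0, 1, 0]
    - [0, 0, 1, 0]
    - [0, 0, 0.6, 0]

```text
clock: 28.0
eef_pos: [0.4803, -0.3301, 0.0651]
tool_rot: [0.721, 0.693, -0.0, -0.002]
ft_force: [0.6, 1.3, -0.9]
grip_width: 0.0598
grasp_force: 0.0
```

Request:
apply_moves:
  commands:
    - [0, 0, 0.4, 0]
    - [0, 0, 0, 0]
    - [0, 0, 0, 0]
    - [0, 0, 0, 0]
    - [0, 0, 0, 0]

```text
clock: 28.42
eef_pos: [0.4826, -0.3329, 0.0614]
tool_rot: [0.721, 0.693, 0.0, 0.001]
ft_force: [-0.8, -0.2, 0.6]
grip_width: 0.06
grasp_force: 0.0
```

Request:
apply_moves:
  commands:
    - [0, 0, 0, 0]
    - [0, 0, 0, 0]
    - [0, 0, 0, 0]
    - [0, 0, 0, 0]
    - [0, 0, 0, 0]
  claw: 1

```text
clock: 28.83
eef_pos: [0.4819, -0.3329, 0.0607]
tool_rot: [0.721, 0.693, 0.0, 0.0]
ft_force: [-0.7, 0.5, 3.9]
grip_width: 0.0168
grasp_force: 61.7
```

Request:
apply_moves:
  commands:
    - [0, 0, -0.3, 0]
    - [0, 0, -0.6, 0]
    - [0, 0, -1, 0]
    - [0, 0, -1, 0]
    - [0, 0, -1, 0]

```text
clock: 29.25
eef_pos: [0.4807, -0.3318, 0.1375]
tool_rot: [0.721, 0.693, -0.0, -0.002]
ft_force: [0.9, -0.0, -4.7]
grip_width: 0.0169
grasp_force: 60.6
```

Request:
apply_moves:
  commands:
    - [0, 0, -1, 0]
    - [0, 0, -1, 0]
    - [0, 0, -1, 0]
    - [0, 0, -1, 0]
    - [0, 0, -1, 0]

```text
clock: 29.67
eef_pos: [0.4809, -0.332, 0.2379]
tool_rot: [0.721, 0.693, -0.0, -0.002]
ft_force: [-0.5, 0.1, -4.9]
grip_width: 0.0166
grasp_force: 60.6
```

```bash
python3 -c "
from h import *
go(.461,.0535,.26,87.7)
c=snap('top');np.save('top5.npy',c,allow_pickle=True)"
```

```text
t 29.67 pos [ 0.4809 -0.332   0.2379] th 87.72 units [19.22 -1.76 -1.07] roll 0.0 w 0.0166 f [-0.5  0.1 -4.9]
```

Request:
apply_moves:
  commands:
    - [0, 0, -0.6, 0]
    - [0.3, 0, -0.3, 0]
    - [0.7, 0, -0.1, 0]
    - [1, -0.1, 0, 0]
    - [1, -0.1, 0, 0]

```text
clock: 30.13
eef_pos: [0.4795, -0.2707, 0.2566]
tool_rot: [0.721, 0.693, -0.0, -0.001]
ft_force: [-0.2, 0.8, -4.4]
grip_width: 0.0168
grasp_force: 60.6
```

Request:
apply_moves:
  commands:
    - [1, -0.1, 0, 0]
    - [1, -0.1, 0, 0]
    - [1, -0.1, 0, 0]
    - [1, -0.1, 0, 0]
    - [1, -0.1, 0, 0]

```text
clock: 30.55
eef_pos: [0.4729, -0.1696, 0.2567]
tool_rot: [0.721, 0.693, -0.0, -0.001]
ft_force: [-0.2, 0.6, -4.9]
grip_width: 0.0168
grasp_force: 60.6
```

Request:
apply_moves:
  commands:
    - [1, -0.1, 0, 0]
    - [1, -0.1, 0, 0]
    - [1, -0.1, 0, 0]
    - [1, -0.1, 0, 0]
    - [1, -0.1, 0, 0]

```text
clock: 30.97
eef_pos: [0.4666, -0.0696, 0.2568]
tool_rot: [0.721, 0.693, -0.001, -0.001]
ft_force: [0.0, 0.4, -4.8]
grip_width: 0.0168
grasp_force: 60.6
```

Request:
apply_moves:
  commands:
    - [1, -0.1, 0, 0]
    - [1, -0.1, 0, 0]
    - [1, -0.1, 0, 0]
    - [1, -0.1, 0, 0]
    - [0.8, -0.1, 0, 0]

```text
clock: 31.38
eef_pos: [0.4602, 0.0268, 0.2568]
tool_rot: [0.721, 0.693, -0.001, -0.001]
ft_force: [-0.1, 1.2, -4.9]
grip_width: 0.0171
grasp_force: 60.6
```

Request:
apply_moves:
  commands:
    - [0.4, 0, 0, 0]
    - [0, 0, 0, 0]
    - [0, 0, 0.3, 0]
    - [0, 0, 0.6, 0]
    - [0, 0, 0.6, 0]

```text
clock: 31.8
eef_pos: [0.4623, 0.0317, 0.2275]
tool_rot: [0.721, 0.692, 0.0, 0.0]
ft_force: [-0.2, -1.4, -5.0]
grip_width: 0.0166
grasp_force: 60.7
```

```bash
python3 -c "
from h import *
go(.461,.0528,.135,87.7)
c=snap('top');np.save('top6.npy',c,allow_pickle=True);im=c['image']
c=snap('side');np.save('side6.npy',c,allow_pickle=True)
cv2.imwrite('pics/both6.png',np.hstack([im[:,60:460],c['image'][:,60:460]]))"
```

```text
t 31.8 pos [0.4623 0.0317 0.2275] th 87.65 units [ 1.06 -0.11  4.62] roll -0.001 w 0.0166 f [-0.2 -1.4 -5. ]
```

View pics/both6.png

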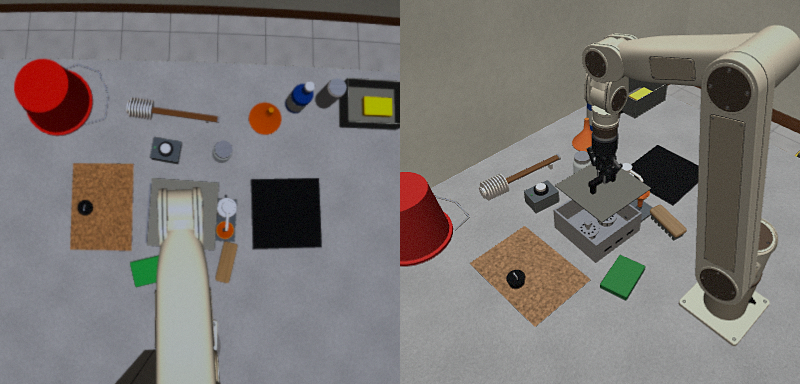

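Request:
apply_moves:
  commands:
    - [0.5, -0.1, 0, 0]
    - [0.5, 0, 0, 0]
    - [0, 0, 0, 0]
    - [0, 0, 0, 0]
    - [0, 0, 0, 0]

```text
clock: 32.32
eef_pos: [0.4613, 0.0528, 0.2286]
tool_rot: [0.721, 0.693, 0.0, 0.0]
ft_force: [0.1, 0.8, -4.0]
grip_width: 0.0173
grasp_force: 60.6
```

```bash
python3 -c "
from h import *
go(.461,.0528,.135,87.7)"
```

```text
t 32.32 pos [0.4613 0.0528 0.2286] th 87.75 units [ 0.   -0.02  4.68] roll 0.001 w 0.0173 f [ 0.1  0.8 -4. ]
```

Request:
apply_moves:
  commands:
    - [0, 0, 0.5, 0]
    - [0, 0, 0.8, 0]
    - [0, 0, 0.8, 0]
    - [0, 0, 0.8, 0]
    - [0, 0, 0.5, 0]

```text
clock: 32.73
eef_pos: [0.4604, 0.0523, 0.1589]
tool_rot: [0.721, 0.693, -0.001, -0.0]
ft_force: [-1.0, -0.1, -5.1]
grip_width: 0.0167
grasp_force: 60.5
```

Request:
apply_moves:
  commands:
    - [0, 0, 0.3, 0]
    - [0, 0, 0.2, 0]
    - [0, 0, 0.2, 0]
    - [0, 0, 0, 0]
    - [0, 0, 0, 0]

```text
clock: 33.15
eef_pos: [0.4614, 0.0525, 0.1465]
tool_rot: [0.721, 0.693, 0.0, 0.0]
ft_force: [-0.4, 0.8, -4.0]
grip_width: 0.0168
grasp_force: 60.5
```

```bash
python3 -c "
from h import *
go(.461,.0528,.135,87.7)"
```

```text
t 33.15 pos [0.4614 0.0525 0.1465] th 87.71 units [ 0.01 -0.02  0.58] roll 0.0 w 0.0168 f [-0.4  0.8 -4. ]
```

Request:
apply_moves:
  commands:
    - [0, 0, 0.2, 0]
    - [0, 0, 0.15, 0]
    - [0, 0, 0.12, 0]
    - [0, 0, 0.06, 0]
    - [0, 0, 0, 0]

```text
clock: 33.57
eef_pos: [0.4607, 0.0525, 0.1351]
tool_rot: [0.721, 0.693, -0.0, -0.0]
ft_force: [0.4, -0.5, -4.4]
grip_width: 0.0165
grasp_force: 60.6
```

Request:
apply_moves:
  commands:
    - [0, 0, 0.05, 0]
    - [0, 0, 0, 0]
    - [0, 0, 0, 0]
    - [0, 0, 0, 0]
    - [0, 0, 0, 0]

```text
clock: 33.98
eef_pos: [0.4611, 0.0526, 0.1347]
tool_rot: [0.721, 0.693, 0.0, 0.0]
ft_force: [-0.2, 0.7, -1.6]
grip_width: 0.0166
grasp_force: 60.9
```

```bash
python3 -c "
from h import *
go(.461,.0528,.135,87.7)"
```

```text
t 33.98 pos [0.4611 0.0526 0.1347] th 87.72 units [ 0.01 -0.01 -0.01] roll 0.0 w 0.0166 f [-0.2  0.7 -1.6]
```

Contact comes at exactly the expected seated height. I release, rise and look.

Request:
apply_moves:
  commands:
    - [0, 0, 0, 0]
    - [0, 0, 0, 0]
    - [0, 0, 0, 0]
    - [0, 0, 0, 0]
    - [0, 0, 0, 0]
  claw: 0.3

```text
clock: 34.4
eef_pos: [0.4614, 0.0526, 0.1348]
tool_rot: [0.721, 0.693, 0.0, 0.0]
ft_force: [0.7, 0.7, 0.7]
grip_width: 0.0598
grasp_force: 0.0
```

Request:
apply_moves:
  commands:
    - [0, 0, -0.5, 0]
    - [0, 0, -1, 0]
    - [0, 0, -1, 0]
    - [0, 0, -1, 0]
    - [0, 0, -1, 0]

```text
clock: 34.82
eef_pos: [0.461, 0.0525, 0.2255]
tool_rot: [0.721, 0.693, 0.0, -0.0]
ft_force: [0.4, -0.2, -0.4]
grip_width: 0.0598
grasp_force: 0.0
```

Request:
apply_moves:
  commands:
    - [-0.5, 0, -0.5, 0]
    - [-1, 0, 0, 0]
    - [-1, 0, 0, 0]
    - [-1, 0, 0, 0]
    - [-1, 0, 0, 0]

```text
clock: 35.23
eef_pos: [0.4571, -0.0388, 0.2343]
tool_rot: [0.721, 0.693, -0.0, 0.0]
ft_force: [0.3, -0.6, -0.2]
grip_width: 0.0598
grasp_force: 0.0
```

Request:
apply_moves:
  commands:
    - [0, 0, 0, 0]
    - [0, 0, 0, 0]
    - [0, 0, 0, 0]
    - [0, 0, 0, 0]
    - [0, 0, 0, 0]
  claw: 1

```text
clock: 35.65
eef_pos: [0.4574, -0.0368, 0.2344]
tool_rot: [0.721, 0.693, 0.0, -0.0]
ft_force: [-0.2, 0.6, 0.4]
grip_width: 0.0004
grasp_force: 0.0
```

```bash
python3 -c "
from h import *
go(.4886,-.110,.19,87.7)
c=snap('wrist');np.save('w7.npy',c,allow_pickle=True);im=c['image'];print(proj(c,[[.4886,-.110,.159]]))
c=snap('side');np.save('side7.npy',c,allow_pickle=True);print(proj(c,[[.4886,-.110,.159]]))
cv2.imwrite('pics/both7.png',np.hstack([im[:,60:460],c['image'][:,100:500]]))"
```

```text
t 35.65 pos [ 0.4574 -0.0368  0.2344] th 87.78 units [-3.6   1.7   2.22] roll 0.001 w 0.0004 f [-0.2  0.6  0.4]
[[294.25405531 294.08401537]]
[[285.64468876 165.44127798]]
```

View pics/both7.png

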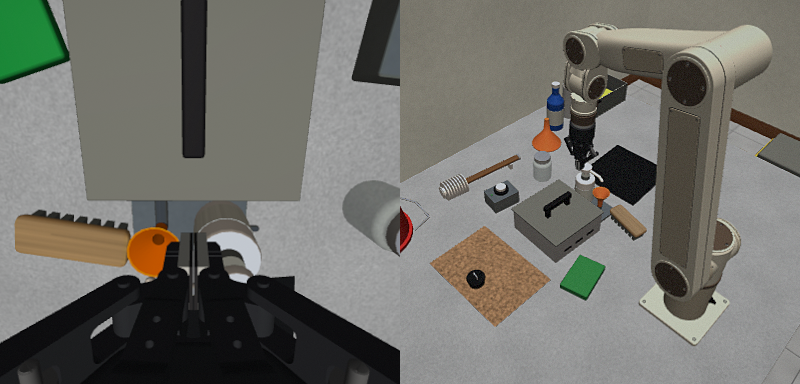

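Side view: the lid sits flat on the tub. Next, the pump.

Request:
apply_moves:
  commands:
    - [-0.9, 0.4, 0, 0]
    - [-0.9, 0.4, 0, 0]
    - [-0.9, 0.45, 0, 0]
    - [-0.9, 0.45, 0, 0]
    - [0, 0, 0, 0]

```text
clock: 36.17
eef_pos: [0.4901, -0.1128, 0.2344]
tool_rot: [0.722, 0.692, -0.0, 0.001]
ft_force: [-0.2, -0.1, 0.4]
grip_width: 0.0002
grasp_force: 0.0
```

Request:
apply_moves:
  commands:
    - [0, 0, 0.5, 0]
    - [0, 0, 0.7, 0]
    - [0, 0, 0.7, 0]
    - [0, 0, 0.2, 0]
    - [0, 0, 0, 0]

```text
clock: 36.58
eef_pos: [0.487, -0.1094, 0.1907]
tool_rot: [0.721, 0.693, -0.001, -0.002]
ft_force: [-1.4, 0.2, -0.0]
grip_width: 0.0003
grasp_force: 0.0
```

```bash
python3 -c "
from h import *
go(.4888,-.109,.17,87.7)
c=snap('wrist');np.save('w8.npy',c,allow_pickle=True);cv2.imwrite('pics/w8.png',c['image'])"
```

```text
t 36.58 pos [ 0.487  -0.1094  0.1907] th 87.79 units [0.02 0.09 1.04] roll 0.002 w 0.0003 f [-1.4  0.2 -0. ]
```

View pics/w8.png

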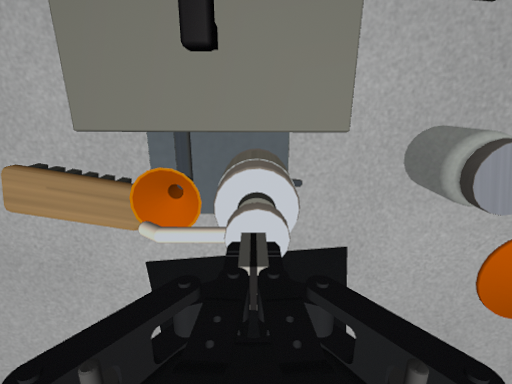

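Fingertips at (255,240) lie over the pump head, centred near (257,237). Pressing.

Request:
apply_moves:
  commands:
    - [0, 0.05, 0.4, 0]
    - [0, 0, 0.4, 0]
    - [0, 0, 0.2, 0]
    - [0, 0, 0.1, 0]
    - [0, 0, 0, 0]

```text
clock: 37.05
eef_pos: [0.4908, -0.1106, 0.1712]
tool_rot: [0.721, 0.693, 0.001, 0.001]
ft_force: [1.8, 1.1, 6.0]
grip_width: 0.0002
grasp_force: 3.0
```

Request:
apply_moves:
  commands:
    - [0, 0, 0, 0]
    - [0, 0, 0, 0]
    - [0, 0, 0, 0]
    - [0, 0, 0, 0]
    - [0, 0, 0, 0]

```text
clock: 37.47
eef_pos: [0.4908, -0.1106, 0.1718]
tool_rot: [0.721, 0.693, 0.001, 0.001]
ft_force: [1.7, 1.2, 6.0]
grip_width: -0.0002
grasp_force: 2.9
```

6 N at about 9–10 mm of travel, so I press a little further.

Request:
apply_moves:
  commands:
    - [0, 0, 0.15, 0]
    - [0, 0, 0.1, 0]
    - [0, 0, 0, 0]
    - [0, 0, 0, 0]
    - [0, 0, 0, 0]

```text
clock: 37.88
eef_pos: [0.4909, -0.1106, 0.1689]
tool_rot: [0.721, 0.693, 0.002, 0.002]
ft_force: [-2.7, 2.0, 18.3]
grip_width: 0.0002
grasp_force: 8.9
```

Request:
apply_moves:
  commands:
    - [0, 0, 0.05, 0]
    - [0, 0, 0, 0]
    - [0, 0, 0, 0]
    - [0, 0, 0, 0]
    - [0, 0, 0, 0]

```text
clock: 38.3
eef_pos: [0.4909, -0.1107, 0.1688]
tool_rot: [0.721, 0.693, 0.002, 0.002]
ft_force: [-4.8, 2.9, 23.6]
grip_width: 0.0002
grasp_force: 11.5
```

Hard stop reached (24 N). I release and move to the button.

Request:
apply_moves:
  commands:
    - [0, 0, -0.4, 0]
    - [0, 0, -0.6, 0]
    - [0, 0, -0.8, 0]
    - [0, 0, -1, 0]
    - [0, 0, -0.6, 0]

```text
clock: 38.72
eef_pos: [0.4895, -0.1109, 0.2339]
tool_rot: [0.721, 0.693, 0.0, 0.0]
ft_force: [0.3, 0.2, 0.1]
grip_width: -0.0001
grasp_force: 0.0
```

Request:
apply_moves:
  commands:
    - [0.5, 0.5, 0, 0]
    - [1, 0.9, 0, 0]
    - [1, 0.9, 0, 0]
    - [1, 0.9, 0, 0]
    - [1, 0.9, 0, 0]

```text
clock: 39.13
eef_pos: [0.5756, -0.0227, 0.2312]
tool_rot: [0.721, 0.693, -0.001, -0.001]
ft_force: [0.2, 0.2, 0.1]
grip_width: 0.0
grasp_force: 0.0
```

Request:
apply_moves:
  commands:
    - [1, 0.9, 0, 0]
    - [1, 0.9, 0, 0]
    - [1, 0.9, 0, 0]
    - [1, 0.9, 0, 0]
    - [0.5, 0.5, 0, 0]

```text
clock: 39.55
eef_pos: [0.6618, 0.0659, 0.2302]
tool_rot: [0.72, 0.694, -0.0, -0.001]
ft_force: [0.1, 0.7, -0.4]
grip_width: -0.0
grasp_force: 0.0
```

```bash
python3 -c "
from h import *
go(.6897,.1024,.12,87.7)
c=snap('wrist');np.save('w9.npy',c,allow_pickle=True);im=c['image'];print(proj(c,[[.6897,.1024,.062]]))
s=snap('side');print(proj(s,[[.6897,.1024,.062],[.4886,-.11,.159]]))
cv2.imwrite('pics/both9.png',np.hstack([im[:,60:460],s['image'][:,100:500]]))"
```

```text
t 39.55 pos [0.6618 0.0659 0.2302] th 87.85 units [1.87 1.34 5.51] roll 0.003 w -0.0 f [ 0.1  0.7 -0.4]
[[279.11379862 144.52367945]]
[[199.59701509 187.74693818]
 [285.64468876 165.44127798]]
```

View pics/both9.png

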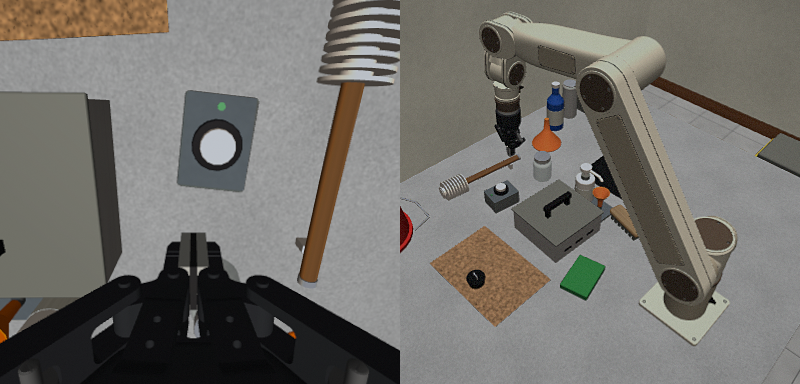

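The button is at wrist (277,147), within 2 px of the prediction. I move over it and descend.

Request:
apply_moves:
  commands:
    - [0.6, 0.4, 0, 0]
    - [0.6, 0.4, 0, 0]
    - [0.55, 0.45, 0, 0]
    - [0, 0, 0.5, 0]
    - [0, 0, 0.8, 0]

```text
clock: 40.07
eef_pos: [0.6876, 0.0967, 0.2068]
tool_rot: [0.721, 0.693, 0.001, 0.001]
ft_force: [0.1, 0.4, 0.5]
grip_width: -0.0002
grasp_force: 0.0
```

Request:
apply_moves:
  commands:
    - [0, 0, 1, 0]
    - [0, 0, 1, 0]
    - [0, 0, 1, 0]
    - [0, 0, 0.5, 0]
    - [0, 0, 0, 0]

```text
clock: 40.48
eef_pos: [0.6839, 0.0954, 0.1321]
tool_rot: [0.721, 0.693, -0.003, -0.002]
ft_force: [-0.5, 0.2, -1.5]
grip_width: 0.0003
grasp_force: 0.0
```

```bash
python3 -c "
from h import *
go(.6893,.1012,.09,87.7)"
```

```text
t 40.48 pos [0.6839 0.0954 0.1321] th 87.66 units [0.31 0.27 2.1 ] roll -0.001 w 0.0003 f [-0.5  0.2 -1.5]
```

Request:
apply_moves:
  commands:
    - [0.2, 0.1, 0.5, 0]
    - [0, 0, 0.5, 0]
    - [0, 0, 0.5, 0]
    - [0, 0, 0.2, 0]
    - [0, 0, 0, 0]

```text
clock: 40.9
eef_pos: [0.6882, 0.1004, 0.1008]
tool_rot: [0.721, 0.693, -0.001, -0.001]
ft_force: [-0.9, 0.3, 0.3]
grip_width: 0.0002
grasp_force: 0.0
```

```bash
python3 -c "
from h import *
go(.6893,.1012,.085,87.7)"
```

```text
t 40.9 pos [0.6882 0.1004 0.1008] th 87.72 units [0.04 0.05 0.79] roll 0.0 w 0.0002 f [-0.9  0.3  0.3]
```

Request:
apply_moves:
  commands:
    - [0, 0, 0.3, 0]
    - [0, 0, 0.2, 0]
    - [0, 0, 0.1, 0]
    - [0, 0, 0, 0]
    - [0, 0, 0, 0]

```text
clock: 41.32
eef_pos: [0.6899, 0.1006, 0.0931]
tool_rot: [0.721, 0.693, 0.001, 0.001]
ft_force: [-2.7, -0.9, 8.6]
grip_width: -0.0002
grasp_force: 4.1
```

Request:
apply_moves:
  commands:
    - [0, 0, 0.1, 0]
    - [0, 0, 0.05, 0]
    - [0, 0, 0, 0]
    - [0, 0, 0, 0]
    - [0, 0, 0, 0]

```text
clock: 41.73
eef_pos: [0.69, 0.1006, 0.0929]
tool_rot: [0.721, 0.693, 0.002, 0.001]
ft_force: [-7.0, -1.5, 19.1]
grip_width: 0.0002
grasp_force: 9.2
```

Hard stop (19 N against a 5 N spring). I release, rise and check.

Request:
apply_moves:
  commands:
    - [0, 0, -0.4, 0]
    - [0, 0, -0.6, 0]
    - [0, 0, -0.8, 0]
    - [0, 0, -1, 0]
    - [0, 0, -1, 0]

```text
clock: 42.15
eef_pos: [0.6888, 0.1004, 0.1639]
tool_rot: [0.721, 0.693, -0.001, -0.0]
ft_force: [0.6, 0.3, 0.1]
grip_width: -0.0001
grasp_force: 0.0
```

Request:
apply_moves:
  commands:
    - [0, 0, -1, 0]
    - [0, -0.5, -0.5, 0]
    - [0, -0.5, 0, 0]
    - [0, 0, 0, 0]
    - [0, 0, 0, 0]

```text
clock: 42.57
eef_pos: [0.6691, 0.1013, 0.1938]
tool_rot: [0.721, 0.693, 0.0, 0.0]
ft_force: [-0.3, -0.1, -0.1]
grip_width: 0.0002
grasp_force: 0.0
```

```bash
python3 -c "
from h import *
go(.6893,.1012,.2,87.7)
c=snap('wrist');im=c['image'];s=snap('side')
cv2.imwrite('pics/both10.png',np.hstack([im[:,60:460],s['image'][:,100:500]]))"
```

```text
t 42.57 pos [0.6691 0.1013 0.1938] th 87.73 units [ 0.03  1.01 -0.31] roll 0.0 w 0.0002 f [-0.3 -0.1 -0.1]
```

View pics/both10.png

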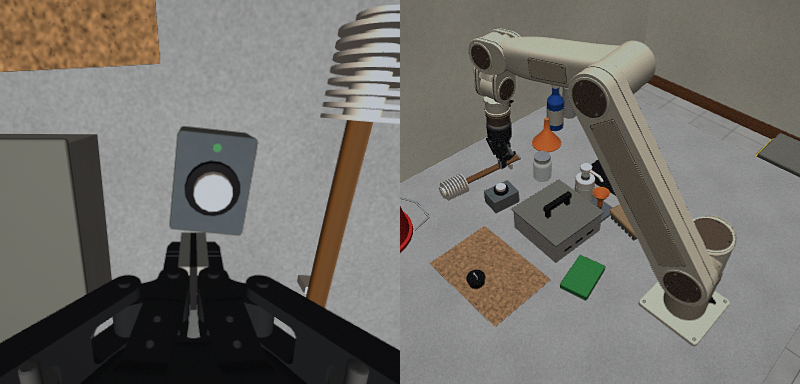

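The lid is seated, the button (213,190) and pump are up, and the jar and plug have not moved. Handing in.

```bash
python3 -c "
from h import *
print(bot.job_done())"
```

```text
the job is handed in; nothing more can be done
None
```

I handed the job in at about 43 s with every step carried out: both strainers stand knob up in the tub, the lid is back on, and the pump and then start were each pressed to their stops and released. The plug and jar look unmoved in the last picture; `job_done()` returned no verdict.

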